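Draw the spindle from its covered caddy and load the tape dispenser

TASK

Draw the dispenser's spindle out through the narrow window in the side of the low wooden caddy, then thread it through one ear of the dispenser, the tape roll and the other ear, until its flat paddle is home against the ear. Leave the roll in its cradle in the dispenser and the tea light standing on the caddy.

Things in the scene. Friction and masses are not known exactly. Their poses are not given: they have to be found in the camera images.
- spindle: Steel rod with a flat black paddle at one end, 126 mm, 60 g. Shaft 12 mm thick, 92 mm long, last 8 mm tapered to 6; paddle 34 long, 28 wide, 12 thick, flush with the shaft above and below. Origin under the shoulder (paddle meets shaft), 6 mm below the axis; +x to the tip. It starts in the caddy, paddle inside, 30 to 38 mm of the tip end out of the window, axis 16 mm above the table
- spindle_tip (a point): Centre of the shaft's tip, axes as the spindle. Only the tip can enter the dispenser's holes; the paddle is too wide
- spindle_paddle (a point): Centre of the spindle's paddle, 17 mm behind the shoulder
- spindle_end (a point): Middle of the paddle's outer end, 34 mm behind the shoulder
- spindle_mid (a point): Point on the shaft's axis 30 mm from the shoulder; it lies at the middle of the dispenser when the paddle is home
- caddy: Low closed brown wooden box fixed to the table, 104 (x) x 90 (y) x 40 mm high, left or right of the fruit basket. Origin under its centre; the window, its only opening, is in its -x face, roughly towards the robot. Inner floor 10 mm above the table; cavity 60 mm wide, 20 mm high; front wall 10 mm thick
- caddy_window (a point): Centre of the window in the caddy's front face, 38 mm wide and 20 mm high, sill level with the inner floor, 20 mm above the table. Axes as the caddy: the way out is -x. The table is clear for 120 mm before the window and before the dispenser; the fruit basket between them stands about 0.35 to 0.57 m ahead of the robot, near the middle, under 0.25 m high; a wall stands 0.63 m ahead
- dispenser: Grey tape dispenser fixed to the table on the basket's other side: base 78 (x) x 112 (y) x 8 mm; two upright ears across x, 7 mm thick, 52 wide, tops 64 mm above the table, outer faces 30 mm either side of the middle, each with a 19 mm hole, in line along x. Cutter bar 33 mm high at its +y side. Origin under its centre; one ear faces roughly the robot (-x)
- dispenser_bore (a point): Point on the line of the ears' holes midway between the ears, 43 mm above the table; x along the holes
- tape_roll: Loose roll of paper tape, 66 mm in diameter, 42 mm wide, bore 27 mm, standing in a cradle between the ears with its bore on the line of the holes. Origin under its centre, x along the bore
- roll_center (a point): Centre of the roll's bore
- tea_light: Tea light in a metal cup, 38 mm across, 15 mm high, loose on the caddy's top. Origin under its centre
Not all that is in view belongs to the job. What is shaped like the tape_roll but green or purple is not meant.

How it is judged:
On the way:
1. the spindle, paddle and all, is out of the caddy through the window (x of spindle_end in the frame of caddy below -0.054 m), for 0.1 s.
At the end, for the whole second after the job is handed in: Spindle at rest through both ears and roll, paddle home against either ear (mid point within 8 mm of the middle of the holes, in line within 0.13 rad); roll in its cradle (10 mm); tea light still on the caddy (distance between spindle_mid and dispenser_bore below 0.008 m and angle between the x axis of spindle and the x axis of dispenser, either way round below 0.13 rad and distance between roll_center and dispenser_bore below 0.01 m and linear speed of spindle below 0.02 m/s and distance between tea_light and caddy below 0.065 m and height (world z) of tea_light above 0.036 m); the robot touches nothing.
It fails at once if the tape roll comes out of its place in the dispenser (distance between roll_center and dispenser_bore above 0.025 m).
It fails at once if the tea light falls off the caddy (height (world z) of tea_light below 0.03 m).
It also fails if it takes over 72 s, if anything falls off the work surface, if the arm or the gripper's body presses on something with over 40 N, if the wrist force passes 120 N, or if a joint passes its speed limit or range.

ROBOT

A 7-joint arm with a two-finger parallel gripper is mounted at the origin on the work surface; the furniture and walls round the work are solid. World frame = base frame: x ahead of the robot, y to its left, z up, the work surface at z = 0. Lengths are in m, angles in rad, forces in N, time in s.
With the tool pointing down it reaches from about 0.35 to 0.9 m from the base axis. Payload 8.1 kg.
Tool frame: the origin (TCP) lies where the fingers leave the gripper's body, on its centre line; the fingertips stand 66 mm ahead of it and the grasp point (between the pads) lies 47 mm ahead of it (bot.tip_reach is the distance from the TCP to the fingertips, in m); z points along the fingers, y is the line along which they close (so a half turn about z gives the same grasp; the last joint's range is limited). The gripper opens to 92 mm and grips with 3 to 60 N. Pads are 19 mm wide; open, the fingers measure 130 mm over their backs; the gripper's body (75 mm by 190 mm) begins 47 mm behind the grasp point.
Start: joints at [1.103, 0.434, 0.025, 1.573, -0.012, 1.134, -0.075], TCP at [0.223, -0.584, 0.292] pointing down, gripper open.
Joint ranges: [-2.62, 2.62], [-0.44, 2.09], [-1.27, 1.32], [0.08, 2.57], [-1.32, 4.46], [0.12, 2], [-2.74, 2.74]. Speed limits (rad/s): [2.22, 2.22, 3.01, 3.01, 3.14, 3.14, 3.14].

INTERFACE

Orientations are given as a unit quaternion [x, y, z, w].
In Python, from rig import bot, capture gives the robot as it stands.
- The arm moves only by the shell command python3 -m crank 'ROWS'. ROWS is text: rows parted by semicolons, each of 7 numbers parted by spaces: the shift along the world's x, y, z as a fraction of full scale, then the turn, a rotation vector about the world's x, y, z as a fraction of full scale, then the opening, from -1 (shut) to 1 (fully open). In form: x y z ax ay az hand; .... A call has 1 to 20 rows; each row shifts and turns the commanded pose from where the row before left it; what a row does not reach is not made up. Full scale, the value 1, is 200 mm for a shift and 0.12 rad for a turn. A row lasts 1/12 s, in which the tool goes at most 41.7 mm and 7.16 degrees, less where a joint would pass 70% of its speed; a pose out of reach is approached as far as the arm can. A call with a number of a shift or a turn outside -1 to 1 is refused whole. A call with a gripper value outside its range is refused whole. The fingers move at their own pace and stop on an object; the grip force is fixed at half the most. Time passes only in rows, so rows that do not move let the fingers close. It gives the time, the measured TCP pose, the force, the opening and the grip force at its end, in the units of the state.
- bot.read_state(): the state, without advancing time (a new reading comes with each control period).
- capture(name): name is "scene" or "top"; returns a dict with "image" (480x640x3 uint8, red, green, blue), "mtx" (3x3 intrinsics, pixels), "R" (3x3) and "t" (3): a world point X has camera coordinates R X + t. Camera axes: x right, y down, z forward; pixel columns grow to the right and rows downward; lengths in m; the calibration is good to about 2 mm. A picture is of the moment at which its call begins. There is no depth.
- bot.close_job(): hands the job in; it is judged then, once.
The state is a dict: "time_s": time; "joint_pos": joint angles; "joint_velocities": joint speeds; "joint_efforts": joint torques, N m; "eef_pos": TCP position; "tool_rot": TCP orientation; "ft_force": force on the tool from outside, world axes, zero at the start; "moment": the same for the moment, N m; "grip_width": finger opening in m; "gripper_force": force on a finger pad.
Only numpy, scipy, OpenCV 4.12 (cv2) and the standard library are available. Lean on these libraries where they do the work, as an engineer would, in place of code of your own. Each camera call takes 0.05 s, during which the arm holds its last target. There are 200 camera calls.

## Working session

There is one attempt and no reset: what is moved stays moved. The work goes in short steps, Python scripts to look and compute and a shell command to move; the robot and the scene stay as the last step left them, time stands still between calls to the robot, and variables do not carry over. Pictures are saved under pics/ and viewed, at most 10 in all, crops included, and the job is handed in when it is done.

```bash
mkdir -p pics; ls; python3 - <<'E'
from rig import bot, capture
import cv2,numpy as np
np.set_printoptions(precision=4,suppress=True)
for n in("scene","top"):
    c=capture(n); cv2.imwrite(f"pics/{n}0.png",c["image"][...,::-1]); print(n,c["mtx"].tolist(),c["R"].round(4).tolist(),c["t"], -c["R"].T@c["t"])
print(bot.read_state(),bot.tip_reach)
E
```

```text
pics
scene [[624.2207490924492, 0.0, 310.42989098390944], [0.0, 624.2207490924492, 241.87818219210462], [0.0, 0.0, 1.0]] [[0.4866, -0.8735, 0.0125], [-0.415, -0.2437, -0.8766], [0.7688, 0.4213, -0.4811]] [-0.1956  0.2237  1.1413] [-0.6893 -0.5972  0.7476]
top [[521.9129024798759, 0.0, 320.76008639497945], [0.0, 521.9129024798759, 240.635216099649], [0.0, 0.0, 1.0]] [[0.0049, -0.9998, 0.0178], [-0.9966, -0.0064, -0.0816], [0.0817, -0.0173, -0.9965]] [-0.0064  0.4227  1.0367] [0.3367 0.0142 1.0677]
{'time_s': 0.1, 'joint_pos': array([ 1.1034,  0.4352,  0.025 ,  1.574 , -0.0116,  1.134 , -0.0751]), 'joint_velocities': array([-0.0005, -0.0027, -0.0003, -0.0036,  0.0016, -0.0007, -0.0008]), 'joint_efforts': array([  0.0028, -66.9134,   0.9878, -31.515 ,  -0.0606,   0.0374,
         0.    ]), 'eef_pos': array([ 0.2228, -0.5836,  0.2915]), 'tool_rot': array([ 0.9834,  0.1813, -0.0002, -0.0007]), 'ft_force': array([-0.3816,  0.178 ,  0.165 ]), 'moment': array([ 0.0524, -0.0282,  0.0173]), 'gripper_force': 0.0, 'grip_width': 0.09173302596875703} 0.0655
```

View pics/scene0.png

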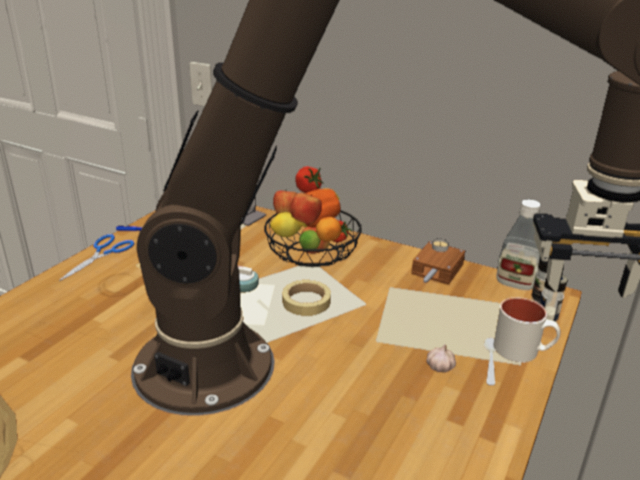

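View pics/top0.png

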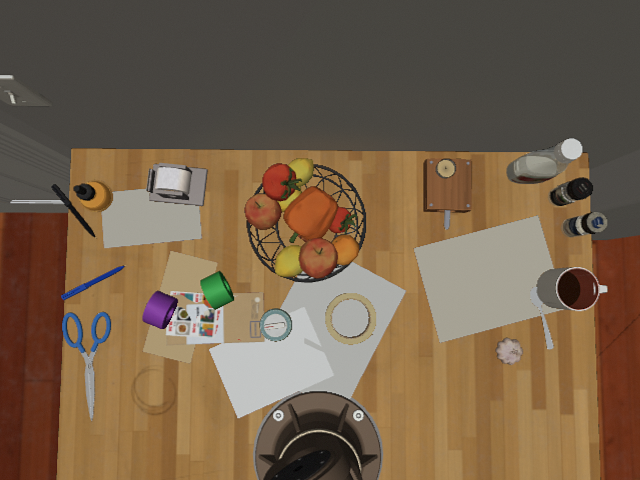

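The top view shows the caddy at about (447,185), with the tea light at (446,168) and the spindle tip sticking out to (447,228). The dispenser with the white roll is at (177,184). Three roll-shaped objects could be the tape roll: white (172,181), green (217,290) and purple (160,309). The white one fits, because it stands between the grey ears and green and purple are excluded. I'll confirm with a crop.

```bash
python3 - <<'E'
import cv2,numpy as np
a=cv2.imread("pics/top0.png")
f=lambda x,y:cv2.resize(a[y:y+80,x:x+80],None,fx=5,fy=5,interpolation=cv2.INTER_CUBIC)
cv2.imwrite("pics/crop0.png",np.hstack([f(137,145),f(407,150)]))
E
```

```text
(no output)
```

View pics/crop0.png

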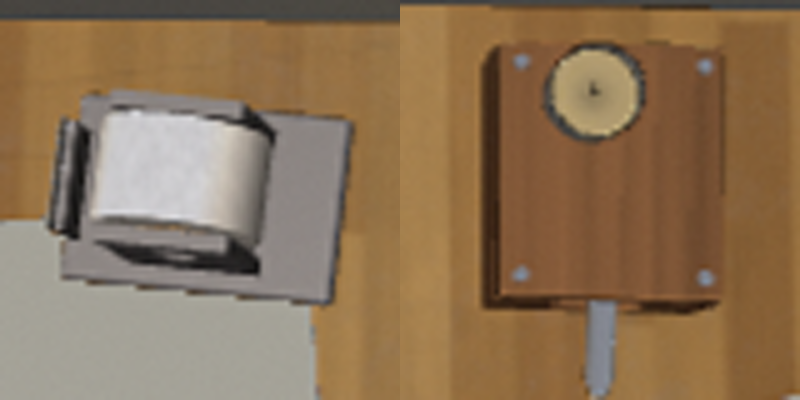

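```bash
cat > h.py <<'E'
from rig import bot, capture
import cv2,numpy as np
np.set_printoptions(precision=4,suppress=True)
def ray(c,uv,z):
    d=c["R"].T@np.linalg.inv(c["mtx"])@np.array([uv[0],uv[1],1.]); o=-c["R"].T@c["t"]
    return (o+d*(z-o[2])/d[2])
def proj(c,X):
    p=c["mtx"]@(c["R"]@np.array(X)+c["t"]); return p[:2]/p[2]
E
python3 - <<'E'
from h import *
c=capture("top"); a=c["image"]
pl=lambda x,y:(137+(x-2)/5,145+(y-2)/5)
pr=lambda x,y:(407+(x-402)/5,150+(y-2)/5)
print("base");
for p in[(62,278),(330,303),(354,120)]:print(ray(c,pl(*p),.008))
print("ears top");
for p in[(82,95),(243,105),(85,238),(228,252)]:print(ray(c,pl(*p),.064))
print("caddy top")
for p in[(500,45),(722,50),(720,298),(500,300),]:print(ray(c,pr(*p),.04))
print("screws")
for p in[(521,62),(705,66),(705,278),(520,274)]:print(ray(c,pr(*p),.04))
print("tea",ray(c,pr(596,92),.055))
# spindle shaft: grey-blue low-sat pixels before the window
h=cv2.cvtColor(a,cv2.COLOR_RGB2HSV); m=np.zeros(a.shape[:2],np.uint8)
m[208:235,435:460]=((h[...,1]<75))[208:235,435:460]
ys,xs=np.nonzero(m); print(len(xs))
for y in range(208,234): 
    r=xs[ys==y]; 
    if len(r): print(y,r.min(),r.max(), ray(c,((r.min()+r.max())/2,y),.016))
# tape roll mask
m=np.zeros(a.shape[:2],np.uint8); m[160:205,145:200]=((h[...,1]<30)&(h[...,2]>185))[160:205,145:200]
r=cv2.minAreaRect(cv2.findNonZero(m)); print("roll",r)
E
```

```text
base
[0.504  0.3464 0.008 ]
[0.4945 0.2373 0.008 ]
[0.5704 0.2293 0.008 ]
ears top
[0.5669 0.3234 0.064 ]
[0.5636 0.261  0.064 ]
[0.5108 0.3205 0.064 ]
[0.5058 0.2653 0.064 ]
caddy top
[ 0.5876 -0.2155  0.04  ]
[ 0.5864 -0.3051  0.04  ]
[ 0.4857 -0.3024  0.04  ]
[ 0.4843 -0.2143  0.04  ]
screws
[ 0.5807 -0.2239  0.04  ]
[ 0.5798 -0.2981  0.04  ]
[ 0.4938 -0.2966  0.04  ]
[ 0.4948 -0.2224  0.04  ]
tea [ 0.5654 -0.25    0.055 ]
108
210 445 449 [ 0.4872 -0.2614  0.016 ]
211 445 449 [ 0.4852 -0.2613  0.016 ]
212 445 449 [ 0.4831 -0.2613  0.016 ]
213 445 449 [ 0.481  -0.2613  0.016 ]
214 445 449 [ 0.479  -0.2613  0.016 ]
215 444 449 [ 0.4769 -0.2602  0.016 ]
216 444 449 [ 0.4749 -0.2602  0.016 ]
217 444 449 [ 0.4728 -0.2601  0.016 ]
218 444 449 [ 0.4708 -0.2601  0.016 ]
219 444 449 [ 0.4687 -0.2601  0.016 ]
220 444 449 [ 0.4667 -0.2601  0.016 ]
221 444 449 [ 0.4646 -0.26    0.016 ]
222 444 449 [ 0.4626 -0.26    0.016 ]
223 444 449 [ 0.4605 -0.26    0.016 ]
224 444 449 [ 0.4585 -0.2599  0.016 ]
225 444 449 [ 0.4564 -0.2599  0.016 ]
226 444 449 [ 0.4544 -0.2599  0.016 ]
227 445 448 [ 0.4523 -0.2598  0.016 ]
228 445 448 [ 0.4503 -0.2598  0.016 ]
229 445 447 [ 0.4482 -0.2588  0.016 ]
roll ((169.74270629882812, 177.95169067382812), (27.636852264404297, 20.810598373413086), 5.440332412719727)
```

```bash
python3 -m crank '.11 .147 -.064 0 0 -.3 1; .11 .147 -.064 0 0 -.3 1; .11 .147 -.064 0 0 -.3 1; .11 .147 -.064 0 0 -.3 1; .11 .147 -.064 0 0 -.3 1; .11 .147 -.064 0 0 -.3 1; .11 .147 -.064 0 0 -.3 1; .11 .147 -.064 0 0 -.3 1; .11 .147 -.064 0 0 -.3 1; .11 .147 -.064 0 0 -.3 1; .11 .147 -.064 0 0 -.3 1; 0 0 0 0 0 0 1; 0 0 0 0 0 0 1; 0 0 0 0 0 0 1'
python3 - <<'E'
from h import *
c=capture("scene"); cv2.imwrite("pics/s1.png",c["image"][...,::-1])
s=bot.read_state(); print(s["joint_pos"],s["eef_pos"],s["tool_rot"],2*np.arctan2(s["tool_rot"][1],s["tool_rot"][0]))
E
```

```text
time_s: 1.32
eef_pos: [0.4646, -0.2607, 0.1513]
tool_rot: [1.0, -0.015, -0.0, 0.0]
ft_force: [-0.8, -0.2, 0.5]
grip_width: 0.092
gripper_force: 0.0
[ 0.4086  0.4518  0.0051  1.955  -0.0021  0.7349 -1.1884] [ 0.4643 -0.2616  0.1516] [ 0.9999 -0.0162 -0.0002  0.0004] -0.032324098102370614
```

```bash
python3 -m crank '0 .007 -.1 0 0 0 1; 0 0 -.1 0 0 0 1; 0 0 -.1 0 0 0 1; 0 0 -.05 0 0 0 1; 0 0 -.05 0 0 0 1; 0 0 0 0 0 0 1; 0 0 0 0 0 0 -1; 0 0 0 0 0 0 -1; 0 0 0 0 0 0 -1; 0 0 0 0 0 0 -1; 0 0 0 0 0 0 -1; 0 0 0 0 0 0 -1; 0 0 0 0 0 0 -1; 0 0 0 0 0 0 -1'
```

```text
time_s: 2.53
eef_pos: [0.465, -0.2591, 0.0715]
tool_rot: [1.0, -0.016, 0.0, 0.0]
ft_force: [0.1, -0.3, 0.6]
grip_width: 0.0427
gripper_force: 0.0
```

```bash
python3 -m crank '0 0 0 0 0 0 -1; 0 0 0 0 0 0 -1; 0 0 0 0 0 0 -1; 0 0 0 0 0 0 -1; 0 0 0 0 0 0 -1; 0 0 0 0 0 0 -1; 0 0 0 0 0 0 -1; 0 0 0 0 0 0 -1; 0 0 0 0 0 0 -1; 0 0 0 0 0 0 -1'
```

```text
time_s: 3.37
eef_pos: [0.465, -0.2591, 0.0714]
tool_rot: [1.0, -0.016, -0.0, 0.0]
ft_force: [1.0, 0.3, 0.1]
grip_width: 0.0109
gripper_force: 30.0
```

```bash
python3 -m crank '0 0 .015 0 0 0 -1; -.05 0.001 0 0 0 0 -1; -.05 0.001 0 0 0 0 -1; -.05 0.001 0 0 0 0 -1; -.05 0.001 0 0 0 0 -1; -.05 0.001 0 0 0 0 -1; -.05 0.001 0 0 0 0 -1; -.05 0.001 0 0 0 0 -1; -.05 0.001 0 0 0 0 -1;  -.05 0.001 0 0 0 0 -1; -.05 0.001 0 0 0 0 -1; -.05 0.001 0 0 0 0 -1; -.05 0 0 0 0 0 -1; 0 0 0 0 0 0 -1; 0 0 0 0 0 0 -1; 0 0 0 0 0 0 -1'
python3 - <<'E'
from h import *
c=capture("scene");a=c["image"][...,::-1];p=proj(c,(.42,-.26,.05)).astype(int); print(p)
x,y=p[0]-60,p[1]-55
A=cv2.resize(a[y:y+110,x:x+120],None,fx=3.3,fy=3.3,interpolation=cv2.INTER_CUBIC)
t=capture("top");a=t["image"][...,::-1]
B=cv2.resize(a[150:260,387:507],None,fx=3.3,fy=3.3,interpolation=cv2.INTER_CUBIC)
cv2.imwrite("pics/pull.png",np.hstack([A,B]))
E
```

```text
time_s: 4.7
eef_pos: [0.3455, -0.2571, 0.0746]
tool_rot: [1.0, -0.016, 0.0, 0.0]
ft_force: [-0.4, -0.4, -0.9]
grip_width: 0.0111
gripper_force: 30.0
[421 274]
```

View pics/pull.png

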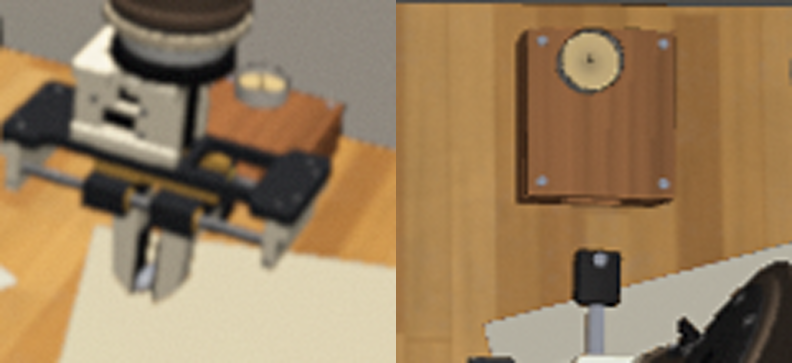

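The paddle (crop 597,275) is fully out of the window and the tea light is still on the caddy. I'll put the spindle down here and regrasp it by the paddle.

```bash
python3 -m crank '0 0 -.02 0 0 0 -1; 0 0 -.02 0 0 0 -1; 0 0 0 0 0 0 -1; 0 0 0 0 0 0 0.2; 0 0 0 0 0 0 .2; 0 0 0 0 0 0 .2; 0 0 0 0 0 0 .2; 0 0 0 0 0 0 .2; 0 0 0 0 0 0 .2; 0 0 0 0 0 0 .2;0 0 0 0 0 0 .2; 0 0 0 0 0 0 .2; 0 0 .1 0 0 0 .2; 0 0 .1 0 0 0 .2; 0 0 .1 0 0 0 .2; -.1 0 .1 0 0 0 .2; -.1 0 0 0 0 0 .2; -.1 0 0 0 0 0 .2; -.1 0 0 0 0 0 .2; 0 0 0 0 0 0 .2'
python3 - <<'E'
from h import *
t=capture("top");a=t["image"]
h=cv2.cvtColor(a,cv2.COLOR_RGB2HSV); m=np.zeros(a.shape[:2],np.uint8)
m[216:262,430:470]=((h[...,2]<60))[216:262,430:470]
n,l,s,ce=cv2.connectedComponentsWithStats(m); i=1+np.argmax(s[1:,4]); print(s[i],ce[i])
x,y,w,hh,_=s[i]
print("paddle centre",ray(t,ce[i],.012),ray(t,(x+w/2-.5,y+hh/2-.5),.012),"end",ray(t,(x+w/2,y-.5),.012),"shoulder",ray(t,(x+w/2,y+hh-.5),.012))
for r in range(y,y+hh):
    q=np.nonzero(l[r]==i)[0]; print(r,q.min(),q.max(),end="; ")
cv2.imwrite("pics/pad.png",cv2.resize(a[200:320,400:500],None,fx=4,fy=4,interpolation=cv2.INTER_CUBIC)[...,::-1])
print(bot.read_state()["eef_pos"],bot.read_state()["grip_width"])
E
```

```text
time_s: 6.47
eef_pos: [0.2609, -0.2562, 0.1463]
tool_rot: [1.0, -0.017, -0.001, -0.001]
ft_force: [-0.7, 0.8, 0.1]
grip_width: 0.0552
gripper_force: 0.0
[439 227  14  17 191] [445.8429 235.5026]
paddle centre [ 0.4353 -0.2593  0.012 ] [ 0.4363 -0.2586  0.012 ] end [ 0.4538 -0.2599  0.012 ] shoulder [ 0.4189 -0.2594  0.012 ]
227 441 449; 228 440 452; 229 440 452; 230 440 452; 231 440 452; 232 440 452; 233 440 452; 234 440 452; 235 440 452; 236 440 452; 237 440 452; 238 440 452; 239 439 452; 240 439 452; 241 440 452; 242 440 452; 243 443 451; [ 0.263  -0.2566  0.1465] 0.05532011167311317
```

View pics/pad.png

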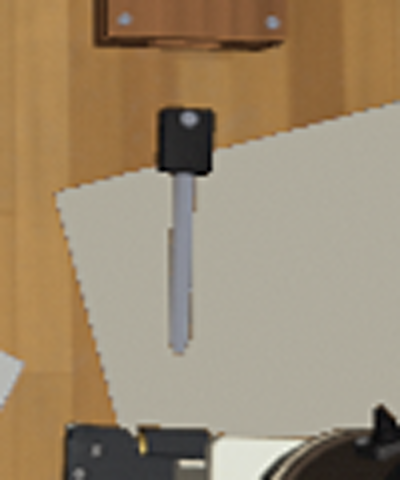

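The crop shows the spindle lying straight, paddle at about (185,140) and tip at (179,350). Both the calibrated position and the yaw match the tool. Next I go over the paddle.

```bash
python3 -m crank '.17 -.013 0 0 0 0 .2; .17 0 0 0 0 0 .2; .17 0 0 0 0 0 .2; .17 0 0 0 0 0 .2; .17 0 0 0 0 0 .2; 0 0 -.1 0 0 0 .2; 0 0 -.1 0 0 0 .2; 0 0 -.1 0 0 0 .2; 0 0 0 0 0 0 .2; 0 0 0 0 0 0 .2'
```

```text
time_s: 7.35
eef_pos: [0.435, -0.259, 0.0858]
tool_rot: [1.0, -0.015, -0.001, -0.001]
ft_force: [0.3, 0.5, 1.1]
grip_width: 0.0552
gripper_force: 0.0
```

```bash
python3 -m crank '0.005 0 -.046 0 0 0 .2; 0 0 -.046 0 0 0 .2; 0 0 0 0 0 0 .2; 0 0 0 0 0 0 -1; 0 0 0 0 0 0 -1; 0 0 0 0 0 0 -1; 0 0 0 0 0 0 -1; 0 0 0 0 0 0 -1; 0 0 0 0 0 0 -1; 0 0 0 0 0 0 -1; 0 0 0 0 0 0 -1; 0 0 0 0 0 0 -1; 0 0 0 0 0 0 -1; 0 0 0 0 0 0 -1'
```

```text
time_s: 8.52
eef_pos: [0.4361, -0.2596, 0.0684]
tool_rot: [1.0, -0.016, 0.0, 0.0]
ft_force: [-1.4, -0.3, 6.1]
grip_width: 0.0274
gripper_force: 30.0
```

```bash
python3 -m crank '0 0 .1 0 0 0 -1; 0 0 .2 0 0 0 -1; 0 0 .2 0 0 0 -1; 0 0 .2 0 0 0 -1; 0 0 .2 0 0 0 -1; 0 0 .2 0 0 0 -1; 0 0 .2 0 0 0 -1; 0 0 .2 0 0 0 -1; 0 0 .2 0 0 0 -1; 0 0 0 0 0 0 -1; 0 0 0 0 0 0 -1'
python3 -m crank '-.014 .109 0 0 0 .98 -1; -.014 .109 0 0 0 .98 -1; -.014 .109 0 0 0 .98 -1; -.014 .109 0 0 0 .98 -1; -.014 .109 0 0 0 .98 -1; -.014 .109 0 0 0 .98 -1; -.014 .109 0 0 0 .98 -1; -.014 .109 0 0 0 .98 -1; -.014 .109 0 0 0 .98 -1; -.014 .109 0 0 0 .98 -1; -.014 .109 0 0 0 .98 -1; -.014 .109 0 0 0 .98 -1; -.014 .109 0 0 0 .98 -1; -.014 .109 0 0 0 .98 -1; -.014 .109 0 0 0 .98 -1; -.014 .109 0 0 0 .98 -1; -.014 .109 0 0 0 .98 -1; -.014 .109 0 0 0 .98 -1; 0 0 0 0 0 0 -1; 0 0 0 0 0 0 -1'
python3 - <<'E'
from h import *
s=bot.read_state(); x,y=s["tool_rot"][:2]; print(s["joint_pos"],s["eef_pos"],2*np.arctan2(y,x))
E
```

```text
time_s: 9.43
eef_pos: [0.4366, -0.2598, 0.4101]
tool_rot: [1.0, -0.016, 0.002, 0.001]
ft_force: [-0.0, -0.1, -0.5]
grip_width: 0.0273
gripper_force: 30.0
time_s: 11.1
eef_pos: [0.3848, 0.1334, 0.4066]
tool_rot: [0.503, 0.864, -0.001, -0.001]
ft_force: [1.3, -0.7, -0.5]
grip_width: 0.028
gripper_force: 30.0
[ 0.0246  0.0215 -0.4898  1.8312  0.0098  1.2941  0.0486] [0.3848 0.1334 0.4066] 2.087257684413308
```

```bash
python3 -m crank '-.011 .095 0 0 0 .888 -1; -.011 .095 0 0 0 .888 -1; -.011 .095 0 0 0 .888 -1; -.011 .095 0 0 0 .888 -1; -.011 .095 0 0 0 .888 -1; -.011 .095 0 0 0 .888 -1; -.011 .095 0 0 0 .888 -1; -.011 .095 0 0 0 .888 -1; -.011 .095 0 0 0 .888 -1; 0 0 0 0 0 0 -1; 0 0 0 0 0 0 -1; 0 0 0 0 0 0 -1'
python3 - <<'E'
from h import *
s=bot.read_state(); x,y=s["tool_rot"][:2]; print(s["joint_pos"],s["eef_pos"],2*np.arctan2(y,x))
t=capture("top");a=t["image"][...,::-1]
c=capture("scene");b=c["image"][...,::-1]; p=proj(c,(.53,.29,.05)).astype(int);print(p)
A=cv2.resize(a[140:260,120:240],None,fx=3.3,fy=3.3,interpolation=cv2.INTER_CUBIC)
q=max(p[0]-60,0);r=max(p[1]-60,0);B=cv2.resize(b[r:r+120,q:q+120],None,fx=3.3,fy=3.3,interpolation=cv2.INTER_CUBIC)
print(q,r);cv2.imwrite("pics/d1.png",np.hstack([A,B]))
E
```

```text
time_s: 12.1
eef_pos: [0.3663, 0.3024, 0.4072]
tool_rot: [0.051, 0.999, -0.001, -0.001]
ft_force: [0.3, -0.0, -0.6]
grip_width: 0.0277
gripper_force: 30.0
[-0.1959  0.1771 -0.7046  1.6899  0.1182  1.3198  0.547 ] [0.3663 0.3024 0.4072] 3.040277635706083
[238 199]
178 139
```

View pics/d1.png

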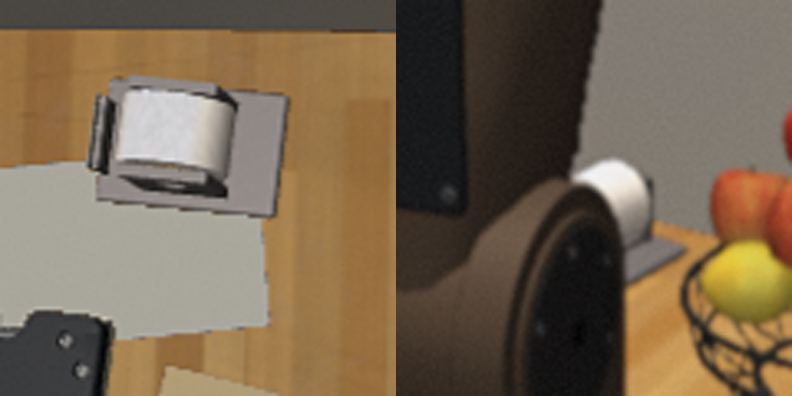

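```bash
python3 - <<'E'
from h import *
t=capture("top");a=t["image"].astype(float)
g=cv2.GaussianBlur(a,(3,3),0)
def edge(p,lo,up=False):
    d=np.abs(np.diff(p,axis=0)).sum(1); i=np.argmax(d); 
    if 0<i<len(d)-1:
        den=d[i-1]-2*d[i]+d[i+1]; i=i+.5*(d[i-1]-d[i+1])/den if den else i
    return lo+i+.5
R=[ray(t,(edge(g[r,197:214],197),r),.008) for r in range(172,200)]
F=[ray(t,(c,edge(g[197:212,c],197)),.008) for c in range(154,200)]
T=[ray(t,(c,edge(g[162:174,c],162)),.008) for c in range(194,206)]
def fit(P):
    P=np.array(P)[:,:2].astype(np.float32)
    vx,vy,x0,y0=cv2.fitLine(P,cv2.DIST_HUBER,0,.001,.001).ravel()
    return np.array([vx,vy]),np.array([x0,y0])
for n,P in(("right",R),("front",F),("top",T)):
    d,p=fit(P); res=(np.array(P)[:,:2]-p)@[-d[1],d[0]]; print(n,d,p,np.arctan2(d[1],d[0]),"res",np.abs(res).mean())
dr,pr=fit(R); df,pf=fit(F)
th1=np.arctan(dr[1]/dr[0]); th2=np.arctan(-df[0]/df[1]); print("yaw",th1,th2)
for th in (th1,th2,(th1+th2)/2):
    ex=np.array([np.cos(th),np.sin(th)]);ey=np.array([-ex[1],ex[0]])
    k=np.linalg.solve(np.c_[dr,-df],pf-pr); cor=pr+dr*k[0]
    print("corner",cor,"centre",cor+ex*.039+ey*.056)
# roll silhouettes in the white roll: left/right extreme tangents
h=cv2.cvtColor(t["image"],cv2.COLOR_RGB2HSV)
m=np.zeros(h.shape[:2],np.uint8); m[160:205,145:200]=((h[...,1]<30)&(h[...,2]>130))[160:205,145:200]
for r in range(164,200,3):
    q=np.nonzero(m[r])[0]; print(r,q.min() if len(q) else 0,q.max() if len(q) else 0)
E
```

```text
right [ 0.9955 -0.0947] [0.5323 0.2359] -0.094816916 res 0.00012240907799282945
front [0.2047 0.9788] [0.5048 0.2943] 1.3646469 res 0.004315370489390776
top [0.0773 0.997 ] [0.5706 0.2454] 1.4934512 res 0.000199535674807028
yaw -0.09481691 -0.20614943
corner [0.4934 0.2396] centre [0.5375 0.2916]
corner [0.4934 0.2396] centre [0.543  0.2864]
corner [0.4934 0.2396] centre [0.5404 0.2891]
164 154 173
167 154 184
170 150 199
173 157 199
176 150 199
179 150 199
182 149 199
185 149 199
188 148 199
191 145 199
194 145 199
197 145 199
```

```bash
python3 - <<'E'
from h import *
t=capture("top");a=t["image"].astype(float); g=cv2.GaussianBlur(a,(3,3),0).mean(2)
ex=np.array([.9955,-.0947]);ey=np.array([.0947,.9955])
print("eye",ray(t,(172.9,180.6),.043)[:2]@np.c_[ex,ey])
for r in range(171,188,2):
    L=np.diff(g[r,150:162]); Rr=-np.diff(g[r,184:198]); l=150.5+np.argmax(L); q=184.5+np.argmax(Rr)
    print(r,l,q,ray(t,((l+q)/2,r),.043)[:2]@np.c_[ex,ey], ray(t,(l,r),.043)[:2]@ey-ray(t,(q,r),.043)[:2]@ey)
print(np.array2string(g[176,145:215].astype(int)))
for col in(160,166,172,178): print(col,g[158:212,col].astype(int))
E
```

```text
eye [0.5081 0.3393]
171 154.5 188.5 [0.5269 0.3444] 0.06668245091806413
173 154.5 189.5 [0.5231 0.3429] 0.06862500691903894
175 154.5 187.5 [0.5189 0.3444] 0.06467928992421645
177 154.5 188.5 [0.515  0.3429] 0.06662113339173303
179 153.5 187.5 [0.5108 0.3444] 0.06659614442135975
181 153.5 187.5 [0.5068 0.3439] 0.06657574561669288
183 153.5 187.5 [0.5028 0.3434] 0.06655535929484313
185 153.5 187.5 [0.4989 0.3429] 0.06653498544436554
187 152.5 186.5 [0.4947 0.3444] 0.06651006104738527
[114 117 111  94  99 112  83  43  37  67 114 154 183 200 205 206 208 210
 211 210 208 207 206 206 207 208 208 210 211 211 209 207 205 205 205 204
 201 194 184 174 164 152 137 119 101  95 112 131 137 137 137 138 138 138
 139 138 138 138 140 136 114  92  98 109 111 110 111 111 113 114]
160 [108 107 107 110 118 130 136 123 112 148 192 206 207 207 208 208 208 207
 206 206 206 207 207 207 207 207 207 206 208 186 131 108 126 140 129  91
  58  68 106 133 140 139 125 119 143 163 163 163 163 163 163 163 163 163]
166 [113 112 113 114 117 126 134 133 137 164 196 207 206 207 209 209 208 207
 207 205 204 205 206 206 207 208 209 211 211 197 151 112 115 133 141 123
  77  45  37  61 113 141 137 113 105 139 163 164 164 163 163 163 163 163]
172 [115 115 116 115 116 121 131 136 131 143 183 208 208 207 208 209 209 210
 210 210 211 212 211 210 209 208 208 210 211 212 188 135 113 129 140 134
 109  92  88  71  82 122 141 132 126 146 163 164 163 163 163 163 163 163]
178 [113 113 113 112 111 112 121 133 138 128 135 178 206 208 209 209 208 205
 205 206 206 207 209 210 209 207 205 204 202 201 201 178 129 111 128 141
 127  85  48  37  56 105 137 139 121 113 142 163 164 163 163 163 163 163]
```

```bash
python3 -m crank '.002 .0215 -.15 0 0 .05 -1; 0 0 -.15 0 0 0 -1; 0 0 -.15 0 0 0 -1; 0 0 -.15 0 0 0 -1; 0 0 -.15 0 0 0 -1; 0 0 -.15 0 0 0 -1; 0 0 -.15 0 0 0 -1; 0 0 -.15 0 0 0 -1; 0 0 -.15 0 0 0 -1; 0 0 -.1 0 0 0 -1; 0 0 -.06 0 0 0 -1; 0 0 0 0 0 0 -1; 0 0 0 0 0 0 -1; 0 0 0 0 0 0 -1'
python3 - <<'E'
from h import *
s=bot.read_state(); x,y=s["tool_rot"][:2]; print(s["joint_pos"],s["eef_pos"],s["tool_rot"],2*np.arctan2(y,x))
t=capture("top");a=t["image"]
cv2.imwrite("pics/d2.png",cv2.resize(a[155:255,130:230],None,fx=6,fy=6,interpolation=cv2.INTER_CUBIC)[...,::-1])
g=cv2.GaussianBlur(a,(3,3),0).mean(2)
for r in range(204,232,3): print(r,g[r,150:185].astype(int))
E
```

```text
time_s: 13.47
eef_pos: [0.3667, 0.3085, 0.1069]
tool_rot: [0.046, 0.999, 0.0, 0.001]
ft_force: [-1.4, 0.3, -0.2]
grip_width: 0.0277
gripper_force: 30.0
[-0.3841  0.5232 -0.5632  2.0821  0.4537  0.6552  0.226 ] [0.3667 0.3085 0.1069] [0.0458 0.9989 0.0004 0.0005] 3.0499029856768707
204 [188 188 188 187 187 188 188 188 188 188 188 188 188 188 188 188 188 188
 187 187 187 187 187 183 171 160 159 161 163 165 166 166 168 163 144]
207 [188 187 187 187 187 188 187 187 187 188 188 187 187 188 188 187 187 187
 187 188 188 187 187 187 187 188 188 188 188 188 187 187 188 188 188]
210 [187 187 188 188 187 187 187 187 187 188 188 187 187 188 188 187 187 188
 188 188 188 188 187 187 188 188 188 188 187 188 188 187 188 188 188]
213 [188 187 187 188 187 187 188 188 187 187 188 188 188 188 186 181 173 170
 175 184 187 188 188 188 187 187 187 188 188 187 187 187 188 188 187]
216 [187 187 188 187 187 187 188 188 188 188 187 187 188 183 171 161 160 157
 142 142 167 186 188 188 188 188 188 188 188 187 187 187 187 188 188]
219 [187 187 187 187 187 187 187 187 187 187 187 188 188 183 171 162 161 156
 134 126 158 185 188 188 188 187 187 187 187 187 187 187 187 188 188]
222 [188 187 187 187 188 188 188 188 187 187 188 188 180 164 157 160 159 150
 130 130 162 186 188 188 188 188 187 188 188 188 188 187 187 187 187]
225 [187 187 187 187 187 187 187 187 187 187 187 188 182 169 161 161 157 139
 133 161 186 189 188 188 188 188 187 188 188 188 187 188 188 188 188]
228 [188 188 188 188 187 187 187 187 187 187 188 187 180 169 163 161 155 132
 123 156 185 189 188 187 188 188 188 188 187 187 187 188 188 188 188]
231 [188 187 187 188 188 187 187 187 188 188 189 181 166 159 160 159 147 136
 152 178 188 188 187 187 187 187 188 188 188 188 188 188 188 187 188]
```

View pics/d2.png

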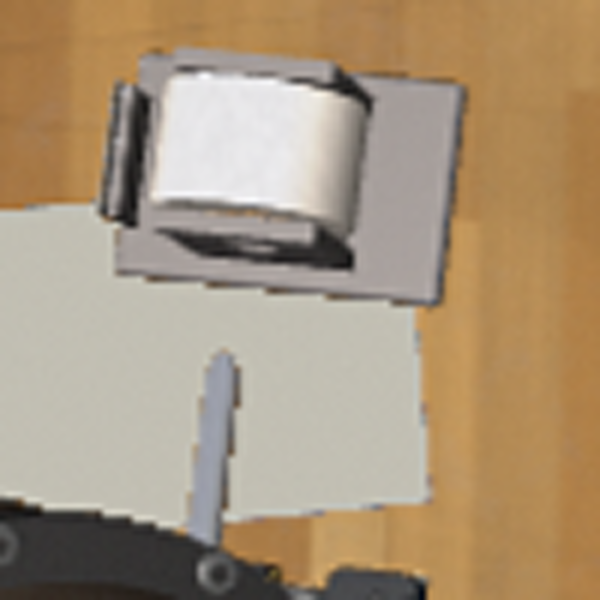

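```bash
python3 - <<'E'
from h import *
t=capture("top");a=t["image"]; f=lambda u,v:(130+(u+.5)/6-.5,155+(v+.5)/6-.5)
ex=np.array([.9955,-.0947]);ey=np.array([.0947,.9955]);E=np.c_[ex,ey]
H=ray(t,f(262,243),.043)[:2]; print("hole",H,H@E)
g=cv2.GaussianBlur(a,(3,3),0).mean(2)
P=[]
for r in range(216,236):
    p=g[r,152:180]; w=np.nonzero(p<178)[0]; 
    l=w[0]; r_=w[-1]
    lo=l-1+(p[l-1]-178)/(p[l-1]-p[l]); hi=r_+(178-p[r_])/(p[r_+1]-p[r_])
    P.append(ray(t,(152+(lo+hi)/2,r),.043)[:2])
P=np.array(P); print(P[0]@E,P[-1]@E)
vx,vy,x0,y0=cv2.fitLine(P.astype(np.float32),cv2.DIST_HUBER,0,.001,.001).ravel()
print("spindle yaw",np.arctan(vy/vx),"ey on hole:",(np.array([x0,y0])+np.array([vx,vy])*((H[0]-x0)/vx))@E)
tip=ray(t,f(222,352),.043)[:2];print("tip",tip@E)
print("row 193-197"); 
for r in range(192,199): print(r,g[r,158:192].astype(int))
E
```

```text
hole [0.509  0.2881] [0.4794 0.3351]
[0.4369 0.342 ] [0.3992 0.3415]
spindle yaw -0.08807911 ey on hole: [0.4787 0.3423]
tip [0.4422 0.3436]
row 193-197
192 [144 146 149 152 154 155 157 160 162 162 162 162 162 161 161 159 155 154
 154 151 148 147 149 139 114  97 102 112 114 107 108 131 154 161]
193 [106 102 106 113 121 125 129 136 142 145 146 147 149 151 155 156 158 161
 163 163 162 162 163 149 107  71  73  90 100 103 115 141 158 161]
194 [103  80  68  68  73  77  80  85  90  98 104 110 116 121 126 128 129 136
 142 145 147 148 151 139  94  54  50  64  80 102 132 155 161 161]
195 [136 109  79  58  50  49  49  50  53  62  73  85  97 105 107 107 103  99
  96  96  98 102 109 103  74  47  41  45  58  89 131 157 162 161]
196 [157 146 122  95  71  56  50  46  44  48  57  69  84  96 102 104  99  83
  65  57  57  60  65  64  54  44  41  40  44  62 102 143 161 162]
197 [160 159 153 140 119  98  84  76  71  70  69  72  79  82  82  83  80  66
  52  45  44  45  46  47  46  45  43  42  41  43  74 129 160 163]
198 [160 161 160 159 153 143 136 133 130 127 121 116 114 105  94  89  87  79
  72  69  66  64  62  58  53  51  49  45  40  37  65 125 160 163]
```

```bash
python3 - <<'E'
from h import *
t=capture("top");a=t["image"]
ex=np.array([.9955,-.0947]);ey=np.array([.0947,.9955]);E=np.c_[ex,ey]
g=a.mean(2)
for r in range(190,196): print(r,g[r,148:190].astype(int))
for r in range(163,169): print(r,g[r,148:196].astype(int))
for r in (192,193,194): print(ray(t,(181.7,r),.064)[:2]@E-[0,-.026])
E
```

```text
190 [155 103  40  36  57 148 161 157 157 157 157 156 156 156 156 144 148 152
 131 125 118 108 113 126 113 118 115 111 118 118 121 143 169 189 195 184
 170 152 135 117  96 116]
191 [ 88  46  31  33  57 147 161 159 161 160 161 162 161 160 161 160 160 162
 158 158 159 159 158 159 159 157 125 139 133 125 111 113 119 113 113 129
 135 139 130 114  93 130]
192 [185 191 113  43  52 144 162 160 163 164 164 164 164 164 163 163 162 161
 162 161 162 163 162 162 161 162 158 160 160 159 157 157 159 159 107  90
 105 109 113 109  93 133]
193 [193 144 149 156 155 160 161 140  96  82  84  88 107 113 134 140 138 162
 168 166 166 167 164 163 163 163 162 163 161 161 163 162 163 166 104  50
  70 101 107 103  91 147]
194 [190 136 154 162 160 160 158 159 155 133  87  49  48  52  61  62  62  69
  71  85  89  89 106 110 132 138 138 162 167 167 167 166 167 170  94  35
  42  58  85  96 148 163]
195 [191 137 154 160 159 158 160 160 160 159 158 115  57  39  45  42  45  43
  41  57  73  89  98  94  82  76  62  66  69  86  91  90 110 119  68  36
  38  41  43  91 157 164]
163 [135 135 133 137 136 138 126 107  97 120
[... 503 characters left out ...]
57
 151 127 124 124 123 125 128 126 122 121 122 126]
166 [135 134 135 137 138 146 152 154 155 153 155 117  85  77  95 119 123 123
 147 153 154 154 154 155 157 157 159 158 159 158 158 159 160 159 160 161
 162 120  78 114 124 124 124 124 122 122 122 126]
167 [134 134 135 137 130 143 153 154 154 152 158 176 178 180 180 225 235 196
 184 187 186 194 175 136 141 124 122 125 147 157 158 160 162 162 161 162
 166 105  47  74 111 125 118 110  98  95  91  97]
168 [136 128 119 131 132 149 154 155 153 160 205 228 231 228 228 233 236 230
 230 234 231 233 233 231 229 230 232 233 200 166 113  76  75  78 100 129
 139  93  47  42  49 123 156 159 155 149 145 141]
[0.4841 0.3397]
[0.4822 0.3394]
[0.4802 0.3392]
```

```bash
python3 -m crank '0 -.011 -.0075 0 0 -.03 -1; 0 0 0 0 0 0 -1; .05 -.0047 0 0 0 0 -1; .05 -.0047 0 0 0 0 -1; .025 -.0024 0 0 0 0 -1; .025 -.0024 0 0 0 0 -1; .025 -.0024 0 0 0 0 -1; .025 -.0024 0 0 0 0 -1; .025 -.0024 0 0 0 0 -1; 0 0 0 0 0 0 -1; 0 0 0 0 0 0 -1'
python3 - <<'E'
from h import *
s=bot.read_state(); x,y=s["tool_rot"][:2]; p=s["eef_pos"];print(p,p[:2]@[[.9955,.0947],[-.0947,.9955]],2*np.arctan2(y,x)-np.pi,s["ft_force"],s["moment"])
t=capture("top");a=t["image"]
cv2.imwrite("pics/d3.png",cv2.resize(a[155:255,130:230],None,fx=6,fy=6,interpolation=cv2.INTER_CUBIC)[...,::-1])
E
```

```text
time_s: 14.53
eef_pos: [0.4113, 0.3017, 0.1045]
tool_rot: [0.048, 0.999, 0.0, -0.0]
ft_force: [-0.4, -0.1, -0.8]
grip_width: 0.0273
gripper_force: 30.0
[0.4113 0.3017 0.1045] [0.3809 0.3393] -0.0950491839015406 [-0.3993 -0.1    -0.8252] [ 0.0933 -0.1834 -0.0027]
```

View pics/d3.png

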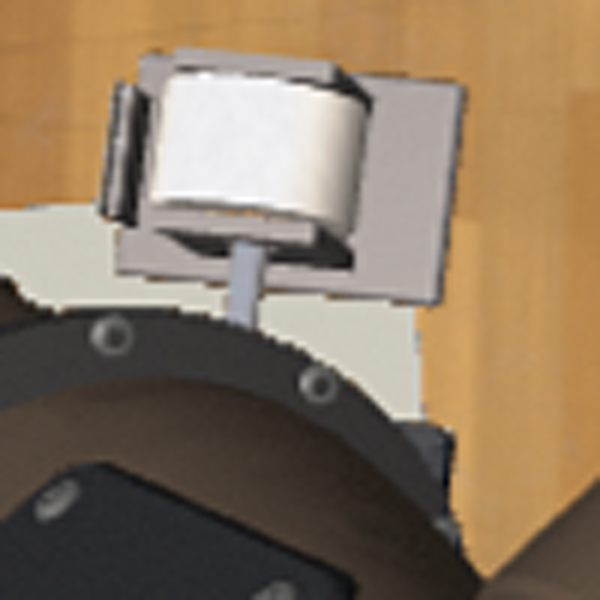

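The tip has entered the near ear's hole at about (247,245) with no contact force. I'll keep going.

```bash
python3 -m crank '.025 -.0024 .003 0 0 0 -1; .025 -.0024 0 0 0 0 -1; .025 -.0024 0 0 0 0 -1; .025 -.0024 0 0 0 0 -1; .025 -.0024 0 0 0 0 -1; .025 -.0024 0 0 0 0 -1; 0 0 0 0 0 0 -1'
python3 -m crank '.025 -.0024 0 0 0 0 -1; .025 -.0024 0 0 0 0 -1; .025 -.0024 0 0 0 0 -1; .025 -.0024 0 0 0 0 -1; .025 -.0024 0 0 0 0 -1; .025 -.0024 0 0 0 0 -1; 0 0 0 0 0 0 -1; 0 0 0 0 0 0 -1'
```

```text
time_s: 15.17
eef_pos: [0.4425, 0.2985, 0.1051]
tool_rot: [0.048, 0.999, 0.0, 0.0]
ft_force: [0.4, -0.4, -1.0]
grip_width: 0.0275
gripper_force: 30.0
time_s: 15.83
eef_pos: [0.4714, 0.2959, 0.1051]
tool_rot: [0.048, 0.999, 0.0, -0.0]
ft_force: [-0.7, -0.3, -0.6]
grip_width: 0.0276
gripper_force: 30.0
```

```bash
python3 -m crank '.025 -.0024 0 0 0 0 -1; .025 -.0024 0 0 0 0 -1; .025 -.0024 0 0 0 0 -1; 0 0 0 0 0 0 -1; .01 -.001 0 0 0 0 -1; 0 0 0 0 0 0 -1'
python3 -m crank '.01 -.001 0 0 0 0 -1; 0 0 0 0 0 0 -1; 0 0 0 0 0 0 -1'
```

```text
time_s: 16.33
eef_pos: [0.4884, 0.2943, 0.1051]
tool_rot: [0.047, 0.999, 0.0, 0.0]
ft_force: [0.7, -0.4, -0.5]
grip_width: 0.0276
gripper_force: 30.0
time_s: 16.58
eef_pos: [0.4901, 0.2941, 0.1051]
tool_rot: [0.047, 0.999, 0.0, -0.0]
ft_force: [-0.3, -0.2, -0.7]
grip_width: 0.0278
gripper_force: 30.0
```

```bash
python3 -m crank '.01 -.001 0 0 0 0 -1; 0 0 0 0 0 0 -1'
python3 -m crank '.01 -.001 0 0 0 0 -1; 0 0 0 0 0 0 -1'
python3 -m crank '.01 -.001 0 0 0 0 -1; 0 0 0 0 0 0 -1'
```

```text
time_s: 16.75
eef_pos: [0.4924, 0.2939, 0.1052]
tool_rot: [0.047, 0.999, 0.0, 0.0]
ft_force: [-0.8, 1.0, -0.5]
grip_width: 0.0274
gripper_force: 30.0
time_s: 16.92
eef_pos: [0.4936, 0.2938, 0.105]
tool_rot: [0.047, 0.999, -0.0, -0.001]
ft_force: [-3.0, 1.2, 0.5]
grip_width: 0.0281
gripper_force: 30.0
time_s: 17.08
eef_pos: [0.4939, 0.2939, 0.1048]
tool_rot: [0.047, 0.999, -0.0, -0.002]
ft_force: [-8.2, 1.2, 3.3]
grip_width: 0.0277
gripper_force: 30.0
```

Firm contact at 8 N, so the paddle is against the ear. I'll ease the load, lower it to rest, then release.

```bash
python3 -m crank '-.004 0 -.005 0 0 0 -1; 0 0 -.005 0 0 0 -1; 0 0 -.004 0 0 0 -1; 0 0 0 0 0 0 -1; 0 0 0 0 0 0 -1'
python3 -m crank '0 0 0 0 0 0 .1; 0 0 0 0 0 0 .1; 0 0 0 0 0 0 .1; 0 0 0 0 0 0 .1; 0 0 0 0 0 0 .1; 0 0 0 0 0 0 .1; 0 0 0 0 0 0 .1; 0 0 0 0 0 0 .1; 0 0 .05 0 0 0 .1; 0 0 .1 0 0 0 .1; 0 0 .1 0 0 0 .1; 0 0 .15 0 0 0 .1; -.1 0 .15 0 0 0 .1; -.2 0 .05 0 0 0 .1; -.2 0 0 0 0 0 .1; -.2 0 0 0 0 0 .1; 0 0 0 0 0 0 .1; 0 0 0 0 0 0 .1'
python3 - <<'E'
from h import *
t=capture("top");a=t["image"];print(bot.read_state()["eef_pos"])
cv2.imwrite("pics/d4.png",np.hstack([cv2.resize(a[155:235,130:210],None,fx=5,fy=5,interpolation=cv2.INTER_CUBIC),cv2.resize(a[150:230,407:487],None,fx=5,fy=5)])[...,::-1])
E
```

```text
time_s: 17.5
eef_pos: [0.4937, 0.2939, 0.102]
tool_rot: [0.047, 0.999, -0.0, -0.001]
ft_force: [-6.6, 0.2, 0.5]
grip_width: 0.028
gripper_force: 30.0
time_s: 19.0
eef_pos: [0.3536, 0.2937, 0.2234]
tool_rot: [0.046, 0.999, -0.0, 0.001]
ft_force: [0.7, -0.6, -0.4]
grip_width: 0.0503
gripper_force: 0.0
[0.3553 0.2937 0.2233]
```

View pics/d4.png

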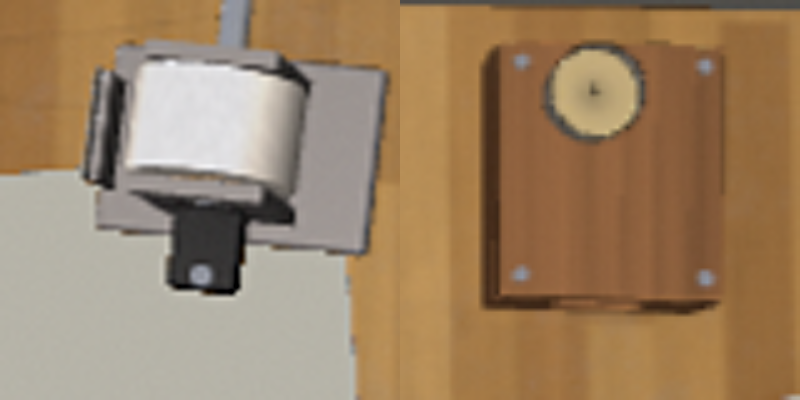

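The picture shows the shaft coming out past the far ear at (235,25), the paddle against the near ear at (208,245), the roll in its cradle and the tea light in place. I'll do a quick numeric check of the paddle's end, then hand in.

```bash
python3 - <<'E'
from h import *
t=capture("top");f=lambda u,v:(130+(u+.5)/5-.5,155+(v+.5)/5-.5)
E=np.array([[.9955,.0947],[-.0947,.9955]])
e=ray(t,f(204,293),.045)[:2]@E; print(e,"mid ex",e[0]+.064,"want ~.507")
if abs(e[0]+.064-.507)<.005: print(bot.close_job())
E
```

```text
[0.4429 0.3356] mid ex 0.5068644013675687 want ~.507
the job is handed in; nothing more can be done
None
```

The job is handed in, with no verdict returned: the last picture shows the spindle through both ears and the roll, its paddle home against the near ear, the roll in its cradle and the tea light still on the caddy.

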